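Load the red reagent cassette and latch the bail

ROBOT

A 6-joint arm with a two-finger parallel gripper is mounted at the origin on the work surface. World frame = base frame: x ahead of the robot, y to its left, z up, the work surface at z = 0. Lengths are in mm, angles in rad, forces in N, time in s.
With the tool pointing down it reaches from about 325 to 775 mm from the base axis. Payload 5.5 kg.
Tool frame: the origin (TCP) lies on the mounting face of the last link; the fingertips stand 182 mm ahead of it and the grasp point (between the pads) lies 163 mm ahead of it; x points along the fingers, y is the direction in which the jaws open and shut, and the axes are right-handed (so a half turn about x gives the same grasp; the last joint's range is limited). The gripper opens to 88 mm and grips with 3 to 60 N. Pads are 20 mm wide; open, the fingers measure 115 mm over their backs; the gripper's body (75 mm by 178 mm) begins 61 mm behind the grasp point.
Start: joints at [1.154, 0.091, 1.231, -0, 1.82, -0.057], TCP at [211.258, 561.594, 404.631] pointing down, gripper open.
Joint ranges: [-2.87, 2.87], [-0.86, 2.18], [0.17, 2.46], [-1.51, 4.65], [0.06, 2.69], [-2.65, 2.65]. Speed limits (rad/s): [2.57, 2.57, 3.01, 3.14, 3.14, 3.14].

INTERFACE

Orientations are given as a 3x3 rotation matrix whose columns are the frame's x, y, z axes.
In Python, from plant import robot gives the robot as it stands.
- The arm moves only by the tool step_arm, never from a script. Its argument "moves" is a list of rows, each an object of numbers: "grip": the gripper command: -1 is shut, 1 is fully open, values between are in proportion; "x", "y", "z": the shift along the world's x, y, z in mm; "turn": the turn about the world's z in rad. In form: [{"grip": .., "x": .., "y": .., "z": .., "turn": ..}, ...]. A call has 1 to 20 rows; each row is the pose to reach, as a shift and turn from the pose measured when the call began; what a row does not reach only later rows make up. A row lasts 1/10 s, in which the tool goes at most 50 mm and 8.59 degrees, less where a joint would pass 70% of its speed; a pose out of reach is approached as far as the arm can. A call with a gripper value outside its range is refused whole. The fingers move at their own pace and stop on an object; "newtons" is the grip in N (left out, the last holds). Time passes only in rows, so rows that repeat a pose let the fingers close. It gives the time, the measured TCP pose, the force and the opening at its end, in the units of the state.
- robot.sense(): the state, without advancing time (a new reading comes with each control period).
- robot.snapshot(name): name is "scene" or "side" or "wrist"; returns the picture (420x560x3 uint8, blue, green, red); there is no depth.
- robot.get_calibration(name): a dict with "fx", "fy", "cx", "cy" (pixels), "R" (3x3) and "t" (3): a world point X has camera coordinates R X + t. Camera axes: x right, y down, z forward; pixel columns grow to the right and rows downward; lengths in mm; the calibration is good to about 2 mm. A picture is of the moment at which its call begins: read the wrist's pose just before it. get_calibration takes no time and is no camera call; for the wrist camera it gives the pose at the moment of the call.
- robot.hand_in(): hands the job in, once; it reports no verdict.
The state is a dict: "t": time; "q": joint angles; "joint_velocities": joint speeds; "joint_torque": joint torques, N m; "tcp_pos": TCP position; "orientation": TCP orientation; "contact_force": force on the tool from outside, world axes, zero at the start; "torque": the same for the moment, N m; "grip_width": finger opening in mm.
Only numpy, scipy, OpenCV 4.12 (cv2) and the standard library are available. Lean on these libraries where they do the work, as an engineer would, in place of code of your own. Each camera call takes 0.05 s, during which the arm holds its last target.

TASK

Take the red-topped reagent cassette out of the aluminium rack and, keeping it upright, lower it gently into the loading cradle until it is fully home, turning it to fit between the cradle's cheeks. Then swing the cradle's hinged bail over the cassette until its orange bar rests in the catch, and let go. Leave everything else standing where it is.

Things in the scene. Friction and masses are not known exactly. Their poses are not given: they have to be found in the camera images.
- red_mid (a point): The cassette to load: upright block 44 (x) x 58 (y) x 105 mm high, white, top 30 mm red, on a foot 8 mm high set in 3 mm all round; 0.2 to 0.4 kg. Point at its centre, 52.5 mm above its underside; z up. Fits the cradle either way round. In the rack only its +-x faces (44 mm apart) are free for fingers, in the cradle only the +-y faces: it must be set down on the bench and regrasped.
- blue_mid (a point): Same cassette as the red one, with a blue top; a bystander in another bay of the rack. Point at its centre, half-way up.
- yellow_mid (a point): Same cassette as the red one, with a yellow top; a bystander in another bay of the rack. Point at its centre, half-way up.
- rack: Fixed aluminium rack, 64 (x) x 218 (y) x 104 mm high; three bays along y, centres at -68, 0, 68 mm. Origin: centre of its underside. Bay floor 6 mm up; cheeks 6 mm thick, 40 mm deep (x), up to 104 mm between and outside the bays (2 mm play each side). +-x open but for lips 14 mm above the bench. Cassettes stand with their x along the rack's x.
- cradle: Fixed cradle; base x -68 to 88, y +-62, 8 mm thick. Origin: underside, below the seat's middle. Steel cheeks at x +-25 to +-31, y +-24, flared at the top, 107 mm high. +-y open but for lips at y +-32 to +-37, 16 mm high. Cassette stands with its x along the cradle's, 3 mm play each side. Hinge posts at x -42, y +-50, 126 mm high; blue catch posts at x 66, y +-50, prongs to 122 mm.
- seat (a point): Where the cassette's centre is when fully home in the cradle: 60.5 mm above the cradle's underside (the seat floor is 8 mm above it). Axes as the cradle's.
- bail_hinge (a point): Middle of the bail's hinge line, which runs along the cradle's y at x = -42 mm, 118 mm above the bench. Axes as the cradle's.
- bail_bar (a point): Middle of the bail's orange bar: round, 12 mm thick, 108 mm long along the cradle's y, 108 mm from the hinge line. Side arms at y +-41 mm (74 mm clear between). A flat strap 29 to 55 mm from the hinge passes 3 mm over a cassette that is fully home. Held loosely from above between the arms, fingers closing along the cradle's x, the bar turns in the fingers as the bail swings.
- bail (a joint): Bail angle in rad: 0 = closed, the orange bar in the catch on the cradle's +x side, level with the hinge; grows as it swings up and over to the -x side (pi/2 upright, stop at 2.7). It starts at 2.0 to 2.6. Stiff hinge (about 0.15 N m, 2 N at the bar): it stays where it is left.
- flask: Bystander: squat red bottle with white cap, 68 mm across, 118 mm high, standing between rack and cradle. Origin: centre of its underside.
- tube_block: Bystander: wooden tube block 150 (x) x 100 (y) x 45 mm. Origin: centre of its underside.
- tape_dispenser: Bystander: yellow tape dispenser 150 (x) x 55 (y) x 83 mm high. Origin: centre of its underside.
- tip_box: Bystander: clear and yellow pipette tip box 85 (x) x 125 (y) x 62 mm. Origin: centre of its underside.
- pen_cup: Bystander: red cup with pens, 76 mm across, 155 mm high with the pens. Origin: centre of its underside.
- beaker: Bystander: yellow beaker, 76 mm across, 90 mm high. Origin: centre of its underside.
Not all that is in view belongs to the job. There is more than one size of the cradle; the job needs the smaller.

How it is judged:
By the outcome, as a careful person would: the job done as asked, in the order asked, and still so for the second after the job is handed in, with the robot touching nothing.
It also fails if it takes over 72 s, if anything falls off the work surface, if the arm or the gripper's body presses on something with over 40 N, if the wrist force passes 120 N, or if a joint passes its speed limit or range.

## Working session

There is one attempt and no reset: what is moved stays moved. The work goes in short steps, Python scripts to look and compute and a tool call to move; the robot and the scene stay as the last step left them, time stands still between calls to the robot, and variables do not carry over. Pictures are saved under pics/ and viewed, and the job is handed in when it is done.

Besides the shell and the picture viewer there is one more tool, called after "Request:" by a JSON object that holds its "op" and its "data". step_arm: Moves the arm, as the interface text tells. Its arguments: {"type":"object","properties":{"moves":{"type":"array"},"newtons":{"type":"number"}},"required":["moves"]}

```bash
ls; mkdir -p pics; python3 - <<'E'
from plant import robot
import cv2
s=robot.sense(); print(s)
for n in ["scene","side","wrist"]:
    c=robot.get_calibration(n); print(n,c)
    cv2.imwrite(f"pics/{n}0.png",robot.snapshot(n))
E
```

```text
pics
{'t': 0.0, 'q': array([ 1.15432253e+00,  9.18326287e-02,  1.23185613e+00, -4.64457776e-06,
        1.81979358e+00, -5.67331373e-02]), 'joint_velocities': array([-0.0011111 ,  0.0005809 ,  0.0003649 , -0.00160283,  0.00052191,
        0.00034847]), 'joint_torque': array([-1.06313391e-04, -4.46469533e+01, -4.06433380e+01,  6.97375881e-02,
        2.98152852e-02, -1.16576666e-04]), 'tcp_pos': array([211.26147193, 561.63380661, 403.5390599 ]), 'orientation': array([[-7.60332012e-04,  3.52031855e-01,  9.35987711e-01],
       [-1.72997515e-03,  9.35986118e-01, -3.52032661e-01],
       [-9.99998215e-01, -1.88689719e-03, -1.02653846e-04]]), 'contact_force': array([-0.59308491,  0.30270253, -0.28004769]), 'torque': array([0.02811678, 0.00141149, 0.00723439]), 'grip_width': 87.83028417726187}
scene {'fx': 502.24272589471065, 'fy': 502.24272589471065, 'cx': 283.7392744561008, 'cy': 208.88224915846294, 'R': array([[ 0.7336915 ,  0.67940432,  0.01032277],
       [ 0.56174694, -0.59794569, -0.57175285],
       [-0.3822789 ,  0.42528899, -0.82036097]]), 't': array([-385.44898786, -210.54114584, 1653.2601682 ])}
side {'fx': 412.7056319603944, 'fy': 412.7056319603944, 'cx': 272.3188237533238, 'cy': 218.63620586526054, 'R': array([[-0.96361107, -0.26674519, -0.01734129],
       [-0.13729003,  0.54953343, -0.82411435],
       [ 0.22935816, -0.79174492, -0.56615795]]), 't': array([ 507.41231959,  144.89423039, 1324.02433619])}
wrist {'fx': 295.02423196944824, 'fy': 295.02423196944824, 'cx': 281.6310078713237, 'cy': 210.98029536042998, 'R': array([[ 0.35237068,  0.93585697, -0.00257727],
       [ 0.90739607, -0.3409779 ,  0.24569583],
       [ 0.22905736, -0.08891462, -0.96934355]]), 't': array([-599.09200704,  -29.65994845,  391.33085924])}
```

View pics/scene0.png

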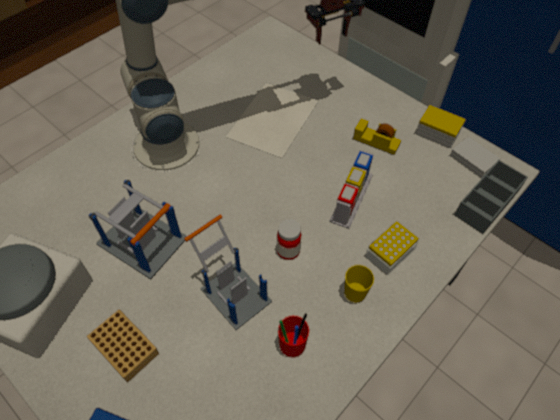

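View pics/side0.png

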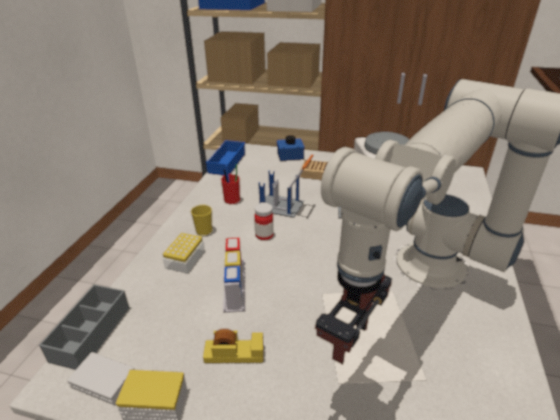

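View pics/wrist0.png

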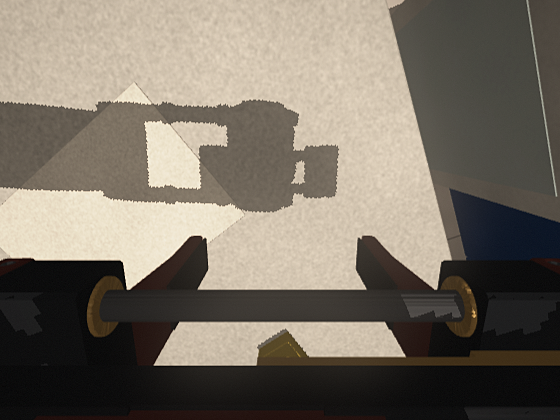

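```bash
cat > h.py <<'E'
import numpy as np, cv2
from plant import robot
def ray(cal,px):
    d=np.array([(px[0]-cal['cx'])/cal['fx'],(px[1]-cal['cy'])/cal['fy'],1.0])
    R=np.array(cal['R']);t=np.array(cal['t'])
    return -R.T@t, R.T@d
def onz(cal,px,z):
    c,d=ray(cal,px); return c+d*(z-c[2])/d[2]
def proj(cal,X):
    p=np.array(cal['R'])@np.array(X,float)+np.array(cal['t'])
    return np.array([cal['fx']*p[0]/p[2]+cal['cx'],cal['fy']*p[1]/p[2]+cal['cy']])
def tri(c1,p1,c2,p2):
    o1,d1=ray(c1,p1);o2,d2=ray(c2,p2)
    s,*_=np.linalg.lstsq(np.stack([d1,-d2],1),o2-o1,rcond=None)
    a=o1+d1*s[0];b=o2+d2*s[1]
    return (a+b)/2,np.linalg.norm(a-b)
E
python3 - <<'E'
import cv2
from h import *
im=cv2.imread('pics/scene0.png')
def crop(im,x0,y0,w,h,k,n): cv2.imwrite(n,cv2.resize(im[y0:y0+h,x0:x0+w],None,fx=k,fy=k,interpolation=cv2.INTER_CUBIC))
crop(im,80,170,200,160,4,'pics/c_cr.png')
crop(im,260,130,150,140,4,'pics/c_rack.png')
s=cv2.imread('pics/side0.png')
crop(s,180,160,160,150,4,'pics/c_side.png')
cal=robot.get_calibration('scene')
for n,p,z in [('red',(347,195),111),('yel',(356,176),111),('blu',(363,160),111),('crA',(140,242),0),('crB',(236,291),0),('flask',(289,250),0),('cup',(293,345),0),('beaker',(358,290),0),('tip',(394,250),0),('tape',(377,138),0),('block',(122,345),0)]:
    print(n,onz(cal,p,z).round())
E
```

```text
red [604. 174. 111.]
yel [580. 245. 111.]
blu [558. 307. 111.]
crA [ 234. -291.    0.]
crB [ 545. -211.    0.]
flask [563. -19.   0.]
cup [ 758. -217.    0.]
beaker [784.  17.   0.]
tip [782. 186.  -0.]
tape [486. 501.   0.]
block [ 442. -511.    0.]
```

View pics/c_cr.png

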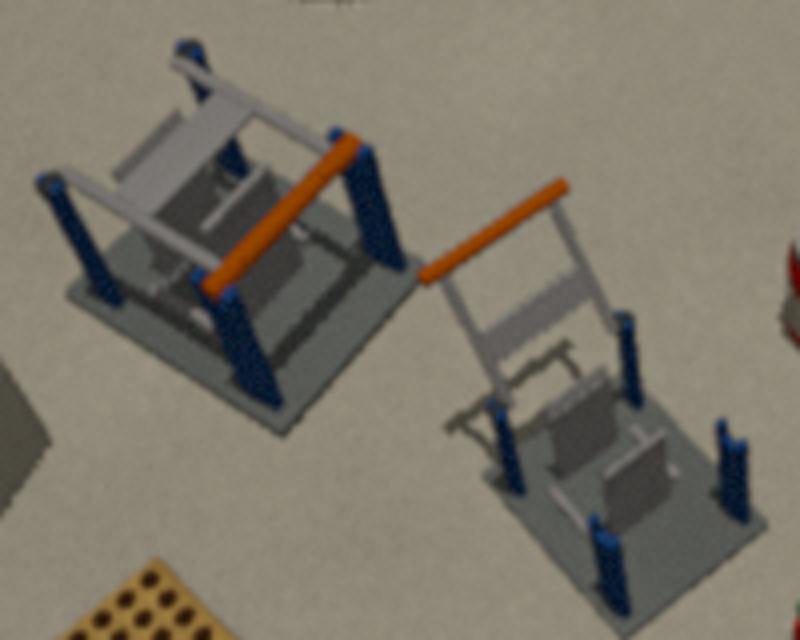

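View pics/c_rack.png

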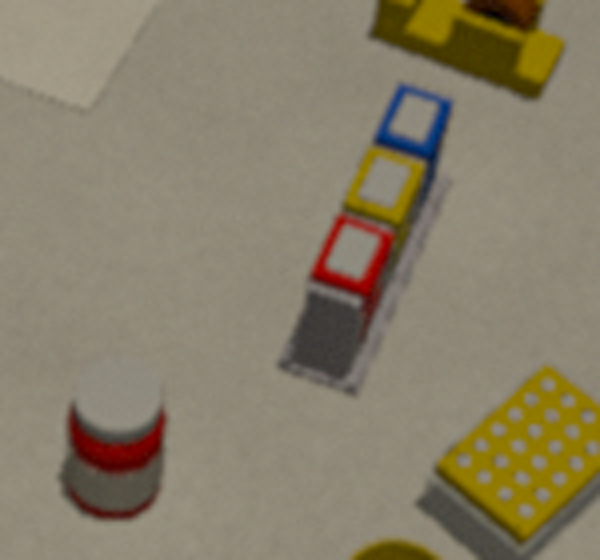

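View pics/c_side.png

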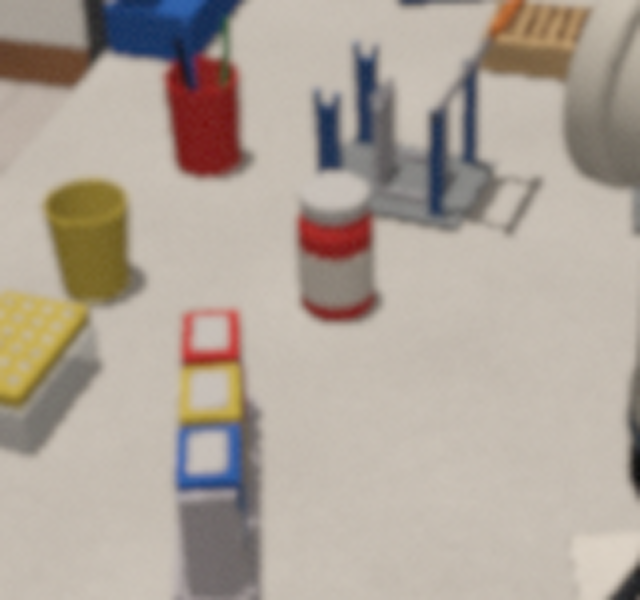

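```bash
python3 - <<'E'
from h import *
cal=robot.get_calibration('scene')
def q(p): return (p[0]/4+80-.375,p[1]/4+170-.375)
for name,pts in [('B',[(768,523),(618,634),(483,474)]),('A',[(422,262),(283,433),(68,295)])]:
    P=[onz(cal,q(p),8) for p in pts]
    print(name,np.round(P),np.linalg.norm(P[0]-P[1]),np.linalg.norm(P[1]-P[2]), 'mid',(P[0]+P[2])/2)
    d=P[1]-P[2]; print('angle',np.arctan2(d[1],d[0]))
# bail ends
for p in [(430,275),(562,186)]: print(q(p))
# hinge post tops, catch prong tops
for p,z in [((500,403),126),((625,317),126),((598,520),122),((725,427),122)]: print(onz(cal,q(p),z).round())
# rack cassette tops at 111
for z in [111]:
  im=cv2.imread('pics/scene0.png').astype(int)
  b,g,r=im[...,0],im[...,1],im[...,2]
  for n,roi in [('red',(335,180,362,206))]:
    pass
E
```

```text
B [[ 637. -168.    8.]
 [ 619. -289.    8.]
 [ 472. -273.    8.]] 122.52791538591224 148.2213636301071 mid [ 554.35407037 -220.02968315    8.        ]
angle -0.11042626601157125
A [[ 315. -190.    8.]
 [ 350. -345.    8.]
 [ 153. -380.    8.]] 158.3813819596845 200.39854581247187 mid [ 233.75274438 -285.23786615    8.        ]
angle 0.1770943550993773
(187.125, 238.375)
(220.125, 216.125)
[ 497. -261.  126.]
[ 510. -165.  126.]
[ 597. -273.  122.]
[ 609. -176.  122.]
```

Request:
{"op": "step_arm", "data": {"moves": [{"grip":1,"x":415,"y":-450,"z":0,"turn":-0.88},{"grip":1,"x":415,"y":-450,"z":0,"turn":-0.88},{"grip":1,"x":415,"y":-450,"z":0,"turn":-0.88},{"grip":1,"x":415,"y":-450,"z":0,"turn":-0.88},{"grip":1,"x":415,"y":-450,"z":0,"turn":-0.88},{"grip":1,"x":415,"y":-450,"z":0,"turn":-0.88},{"grip":1,"x":415,"y":-450,"z":0,"turn":-0.88},{"grip":1,"x":415,"y":-450,"z":0,"turn":-0.88},{"grip":1,"x":415,"y":-450,"z":0,"turn":-0.88},{"grip":1,"x":415,"y":-450,"z":0,"turn":-0.88},{"grip":1,"x":415,"y":-450,"z":0,"turn":-0.88},{"grip":1,"x":415,"y":-450,"z":0,"turn":-0.88},{"grip":1,"x":415,"y":-450,"z":0,"turn":-0.88},{"grip":1,"x":415,"y":-450,"z":0,"turn":-0.88},{"grip":1,"x":415,"y":-450,"z":0,"turn":-0.88},{"grip":1,"x":415,"y":-450,"z":0,"turn":-0.88},{"grip":1,"x":415,"y":-450,"z":0,"turn":-0.88}]}}

```text
t: 1.85
tcp_pos: [625.4, 113.2, 404.4]
orientation: [[-0.001, 0.945, 0.327], [-0.0, 0.327, -0.945], [-1.0, -0.001, -0.0]]
contact_force: [-0.6, 0.4, 0.7]
grip_width: 87.7
```

```bash
cat >> h.py <<'E'
def snap(n,f):
    s=robot.sense();c=robot.get_calibration(n);im=robot.snapshot(n);cv2.imwrite('pics/'+f+'.png',im)
    np.save('pics/'+f+'.npy',{'cal':c,'s':s},allow_pickle=True)
    return im,c,s
def load(f):
    d=np.load('pics/'+f+'.npy',allow_pickle=True).item();return cv2.imread('pics/'+f+'.png'),d['cal'],d['s']
E
python3 - <<'E'
from h import *
im,c,s=snap('wrist','w1')
print(s['t'],s['tcp_pos'],s['orientation'].round(4))
E
```

```text
1.85 [625.39571898 113.15645064 404.43817233] [[-6.000e-04  9.450e-01  3.271e-01]
 [-0.000e+00  3.271e-01 -9.450e-01]
 [-1.000e+00 -6.000e-04 -2.000e-04]]
```

View pics/w1.png

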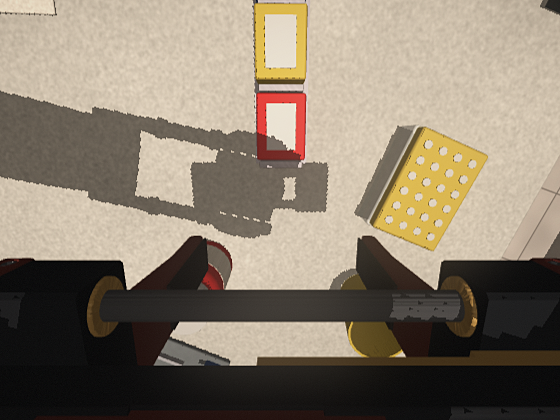

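```bash
python3 - <<'E'
from h import *
im,c,s=load('w1')
h=cv2.cvtColor(im,cv2.COLOR_BGR2HSV)
for n,lo,hi in [('red',[0,150,80],[8,255,255]),('yel',[18,100,100],[32,255,255])]:
    m=cv2.inRange(h,np.array(lo),np.array(hi))
    if n=='red': m|=cv2.inRange(h,np.array([172,150,80]),np.array([180,255,255]))
    m[:,:240]=0;m[:,320:]=0;m[200:]=0
    cs,_=cv2.findContours(m,cv2.RETR_EXTERNAL,cv2.CHAIN_APPROX_NONE)
    k=max(cs,key=cv2.contourArea);r=cv2.minAreaRect(k);b=cv2.boxPoints(r)
    P=np.array([onz(c,p,111) for p in b]);print(n,b.round(1).tolist());print(P.round(1),P.mean(0).round(1))
    e=[P[(i+1)%4]-P[i] for i in range(4)]
    for v in e[:2]: print(np.linalg.norm(v).round(1),np.arctan2(v[1],v[0])%np.pi)
E
```

```text
red [[256.0, 93.0], [305.0, 93.0], [305.0, 159.0], [256.0, 159.0]]
[[569.8 203.5 111. ]
 [610.2 217.4 111. ]
 [629.9 164.  111. ]
 [587.2 149.3 111. ]] [599.3 183.6 111. ]
42.8 0.33270808322111683
56.9 1.9232228741111181
yel [[254.0, 79.0], [254.0, 3.0], [307.0, 3.0], [307.0, 79.0]]
[[564.7 213.7 111. ]
 [547.2 268.4 111. ]
 [588.  282.5 111. ]
 [607.9 228.6 111. ]] [577.  248.3 111. ]
57.4 1.8806325909283843
43.2 0.33232015994383834
```

```bash
python3 - <<'E'
from h import *
c=robot.get_calibration('scene')
print(proj(c,(599.3,183.6,111)), proj(c,(577,248,111)))
print(onz(c,(348,193.1),111),onz(c,(356.1,175.7),111))
print(proj(robot.get_calibration('side'),(599.3,183.6,111)))
E
```

```text
[347.85028219 192.10731683] [355.76623207 174.81107229]
[601.78309401 181.1637908  111.        ] [579.7284504  246.07412908 111.        ]
[232.48006487 242.35719437]
```

Request:
{"op": "step_arm", "data": {"moves": [{"grip":1,"x":-25,"y":70,"z":0,"turn":0},{"grip":1,"x":-25,"y":70,"z":0,"turn":0},{"grip":1,"x":-25,"y":70,"z":-40,"turn":0},{"grip":1,"x":-25,"y":70,"z":-80,"turn":0},{"grip":1,"x":-25,"y":70,"z":-120,"turn":0},{"grip":1,"x":-25,"y":70,"z":-145,"turn":0},{"grip":1,"x":-25,"y":70,"z":-160,"turn":0},{"grip":1,"x":-25,"y":70,"z":-166,"turn":0},{"grip":1,"x":-25,"y":70,"z":-166,"turn":0},{"grip":1,"x":-25,"y":70,"z":-166,"turn":0}], "newtons": 20}}

```text
t: 2.9
tcp_pos: [600.9, 183.2, 240.5]
orientation: [[0.002, 0.945, 0.327], [0.001, 0.327, -0.945], [-1.0, 0.002, 0.0]]
contact_force: [1.5, -0.2, 1.2]
grip_width: 88.0
```

```bash
python3 - <<'E'
from h import *
im,c,s=snap('wrist','w2')
im2,c2,s=snap('scene','s2')
cv2.imwrite('pics/s2c.png',cv2.resize(im2[110:270,260:460],None,fx=4,fy=4,interpolation=cv2.INTER_CUBIC))
E
```

```text
(no output)
```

View pics/w2.png

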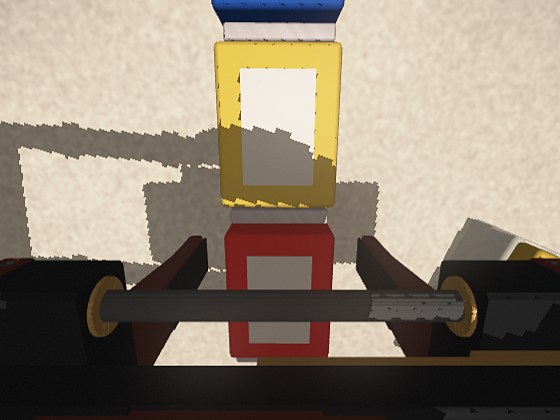

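View pics/s2c.png

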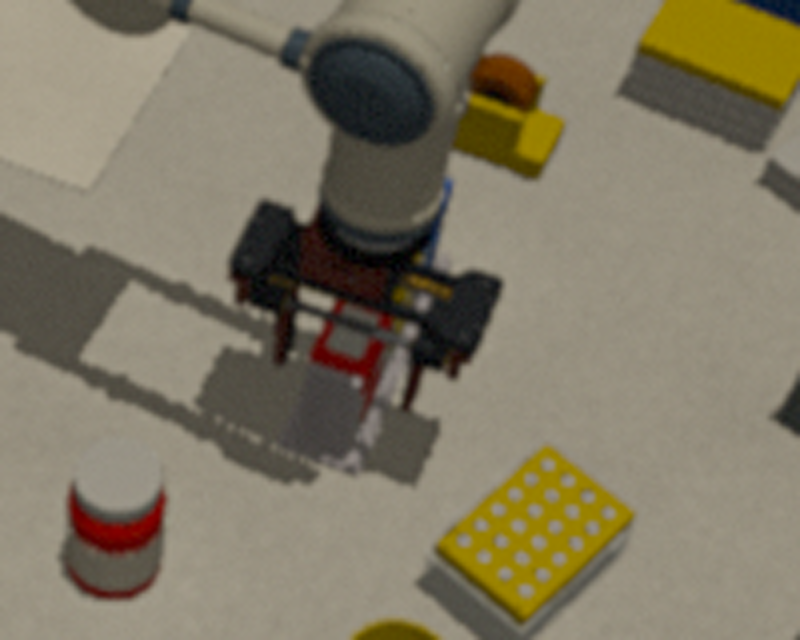

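Request:
{"op": "step_arm", "data": {"moves": [{"grip":-1,"x":0,"y":0,"z":0,"turn":0},{"grip":-1,"x":0,"y":0,"z":0,"turn":0},{"grip":-1,"x":0,"y":0,"z":0,"turn":0},{"grip":-1,"x":0,"y":0,"z":0,"turn":0},{"grip":-1,"x":0,"y":0,"z":0,"turn":0},{"grip":-1,"x":0,"y":0,"z":0,"turn":0},{"grip":-1,"x":0,"y":0,"z":0,"turn":0},{"grip":-1,"x":0,"y":0,"z":0,"turn":0}], "newtons": 20}}

```text
t: 3.8
tcp_pos: [600.9, 183.1, 240.5]
orientation: [[0.002, 0.945, 0.327], [0.0, 0.327, -0.945], [-1.0, 0.002, 0.0]]
contact_force: [-0.9, -0.5, -0.1]
grip_width: 44.1
```

Request:
{"op": "step_arm", "data": {"moves": [{"grip":-1,"x":0,"y":0,"z":5,"turn":0},{"grip":-1,"x":0,"y":0,"z":15,"turn":0},{"grip":-1,"x":0,"y":0,"z":35,"turn":0},{"grip":-1,"x":0,"y":0,"z":60,"turn":0},{"grip":-1,"x":0,"y":0,"z":90,"turn":0},{"grip":-1,"x":0,"y":0,"z":115,"turn":0},{"grip":-1,"x":0,"y":0,"z":135,"turn":0},{"grip":-1,"x":0,"y":0,"z":140,"turn":0},{"grip":-1,"x":0,"y":0,"z":140,"turn":0}]}}

```text
t: 4.7
tcp_pos: [600.9, 183.1, 381.6]
orientation: [[0.004, 0.945, 0.327], [0.001, 0.327, -0.945], [-1.0, 0.004, 0.0]]
contact_force: [0.0, -0.2, -3.3]
grip_width: 43.8
```

```bash
python3 - <<'E'
from h import *
im,c,s=snap('wrist','w3')
im2,c2,s=snap('scene','s3')
print(s['contact_force'],s['grip_width'])
cv2.imwrite('pics/s3c.png',cv2.resize(np.hstack([im2[90:270,230:430],im[20:380:2,80:480:2]]),None,fx=2,fy=2,interpolation=cv2.INTER_CUBIC))
E
```

```text
[-0.94945284 -0.04814682 -3.95511254] 43.69695884893928
```

View pics/s3c.png

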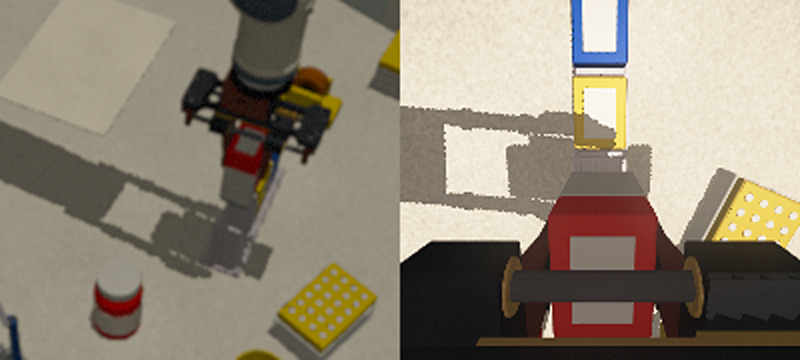

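Request:
{"op": "step_arm", "data": {"moves": [{"grip":-1,"x":-30,"y":-20,"z":0,"turn":-0.05},{"grip":-1,"x":-70,"y":-50,"z":0,"turn":-0.2},{"grip":-1,"x":-110,"y":-80,"z":0,"turn":-0.3},{"grip":-1,"x":-145,"y":-105,"z":0,"turn":-0.4},{"grip":-1,"x":-165,"y":-120,"z":0,"turn":-0.455},{"grip":-1,"x":-171,"y":-123,"z":-10,"turn":-0.455},{"grip":-1,"x":-171,"y":-123,"z":-40,"turn":-0.455},{"grip":-1,"x":-171,"y":-123,"z":-75,"turn":-0.455},{"grip":-1,"x":-171,"y":-123,"z":-105,"turn":-0.455},{"grip":-1,"x":-171,"y":-123,"z":-125,"turn":-0.455},{"grip":-1,"x":-171,"y":-123,"z":-134,"turn":-0.455},{"grip":-1,"x":-171,"y":-123,"z":-138,"turn":-0.455},{"grip":-1,"x":-171,"y":-123,"z":-140,"turn":-0.455},{"grip":-1,"x":-171,"y":-123,"z":-140,"turn":-0.455}]}}

```text
t: 6.2
tcp_pos: [430.1, 60.1, 239.7]
orientation: [[0.001, 0.993, -0.122], [0.0, -0.122, -0.993], [-1.0, 0.001, -0.0]]
contact_force: [-0.2, 0.2, -4.0]
grip_width: 44.0
```

Request:
{"op": "step_arm", "data": {"moves": [{"grip":-1,"x":0,"y":0,"z":-1,"turn":0},{"grip":-1,"x":0,"y":0,"z":-2,"turn":0},{"grip":-1,"x":0,"y":0,"z":-3,"turn":0},{"grip":-1,"x":0,"y":0,"z":-4,"turn":0},{"grip":-1,"x":0,"y":0,"z":-4,"turn":0}]}}

```text
t: 6.7
tcp_pos: [430.0, 60.1, 235.6]
orientation: [[0.001, 0.993, -0.122], [0.0, -0.122, -0.993], [-1.0, 0.001, -0.0]]
contact_force: [-0.2, 0.6, -2.7]
grip_width: 44.1
```

Request:
{"op": "step_arm", "data": {"moves": [{"grip":-1,"x":0,"y":0,"z":-0.5,"turn":0},{"grip":-1,"x":0,"y":0,"z":-1,"turn":0},{"grip":-1,"x":0,"y":0,"z":-1.5,"turn":0},{"grip":-1,"x":0,"y":0,"z":-1.5,"turn":0}]}}

```text
t: 7.1
tcp_pos: [430.0, 60.1, 234.4]
orientation: [[0.001, 0.993, -0.122], [0.0, -0.122, -0.993], [-1.0, 0.001, -0.0]]
contact_force: [-1.2, 0.5, 0.1]
grip_width: 43.8
```

Request:
{"op": "step_arm", "data": {"moves": [{"grip":1,"x":0,"y":0,"z":0,"turn":0},{"grip":1,"x":0,"y":0,"z":0,"turn":0},{"grip":1,"x":0,"y":0,"z":0,"turn":0},{"grip":1,"x":0,"y":0,"z":0,"turn":0},{"grip":1,"x":0,"y":0,"z":15,"turn":0},{"grip":1,"x":0,"y":0,"z":50,"turn":-0.05},{"grip":1,"x":0,"y":0,"z":85,"turn":-0.2},{"grip":1,"x":0,"y":0,"z":100,"turn":-0.35},{"grip":1,"x":0,"y":0,"z":100,"turn":-0.5},{"grip":1,"x":0,"y":0,"z":100,"turn":-0.65},{"grip":1,"x":0,"y":0,"z":100,"turn":-0.8},{"grip":1,"x":0,"y":0,"z":100,"turn":-0.95},{"grip":1,"x":0,"y":0,"z":100,"turn":-1.1},{"grip":1,"x":0,"y":0,"z":100,"turn":-1.25},{"grip":1,"x":0,"y":0,"z":100,"turn":-1.4},{"grip":1,"x":0,"y":0,"z":100,"turn":-1.55},{"grip":1,"x":0,"y":0,"z":100,"turn":-1.57},{"grip":1,"x":0,"y":0,"z":100,"turn":-1.57}]}}

```text
t: 8.9
tcp_pos: [430.0, 60.1, 335.3]
orientation: [[0.001, -0.118, -0.993], [-0.001, -0.993, 0.118], [-1.0, 0.001, -0.001]]
contact_force: [0.2, -0.1, -0.2]
grip_width: 87.5
```

```bash
python3 - <<'E'
from h import *
im,c,s=snap('wrist','w4')
im2,c2,s=snap('scene','s4')
cv2.imwrite('pics/s4c.png',cv2.resize(np.hstack([im2[70:250,170:370],im[20:380:2,80:480:2]]),None,fx=2,fy=2,interpolation=cv2.INTER_CUBIC))
E
```

```text
(no output)
```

View pics/s4c.png

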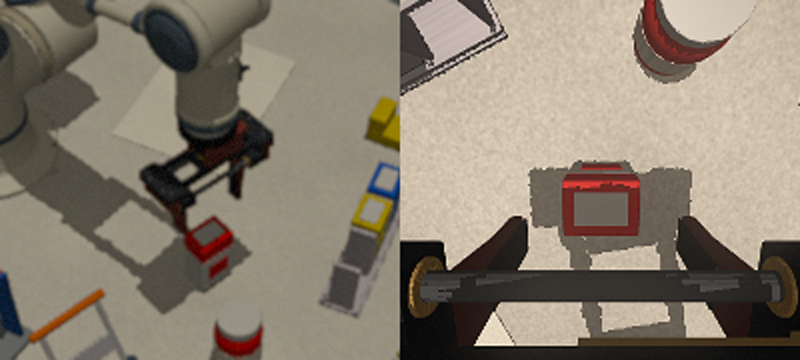

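Request:
{"op": "step_arm", "data": {"moves": [{"grip":1,"x":0,"y":-10,"z":45,"turn":0},{"grip":1,"x":5,"y":-40,"z":85,"turn":0},{"grip":1,"x":8,"y":-75,"z":115,"turn":0},{"grip":1,"x":10,"y":-120,"z":130,"turn":0},{"grip":1,"x":15,"y":-165,"z":135,"turn":0},{"grip":1,"x":18,"y":-210,"z":135,"turn":0},{"grip":1,"x":20,"y":-245,"z":135,"turn":0},{"grip":1,"x":20,"y":-265,"z":135,"turn":0},{"grip":1,"x":20,"y":-270,"z":135,"turn":0},{"grip":1,"x":20,"y":-270,"z":135,"turn":0},{"grip":1,"x":20,"y":-270,"z":135,"turn":0}]}}

```text
t: 10.1
tcp_pos: [450.1, -209.0, 470.2]
orientation: [[0.001, -0.116, -0.993], [-0.001, -0.993, 0.116], [-1.0, 0.001, -0.001]]
contact_force: [0.3, -0.6, 0.8]
grip_width: 87.5
```

```bash
python3 - <<'E'
from h import *
im,c,s=snap('wrist','w5')
print(s['t'],s['tcp_pos'],s['orientation'].round(4))
cv2.imwrite('pics/w5c.png',cv2.resize(im[60:260,150:410],None,fx=3,fy=3,interpolation=cv2.INTER_CUBIC))
im2,c2,s=snap('side','d5')
cv2.imwrite('pics/d5c.png',cv2.resize(im2[150:270,200:340],None,fx=4,fy=4,interpolation=cv2.INTER_CUBIC))
E
```

```text
10.1 [ 450.05273666 -209.0072581   470.15881501] [[ 9.000e-04 -1.165e-01 -9.932e-01]
 [-8.000e-04 -9.932e-01  1.165e-01]
 [-1.000e+00  7.000e-04 -1.000e-03]]
```

View pics/w5.png

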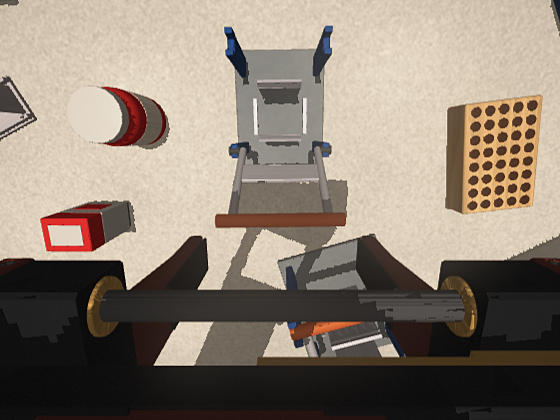

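View pics/w5c.png

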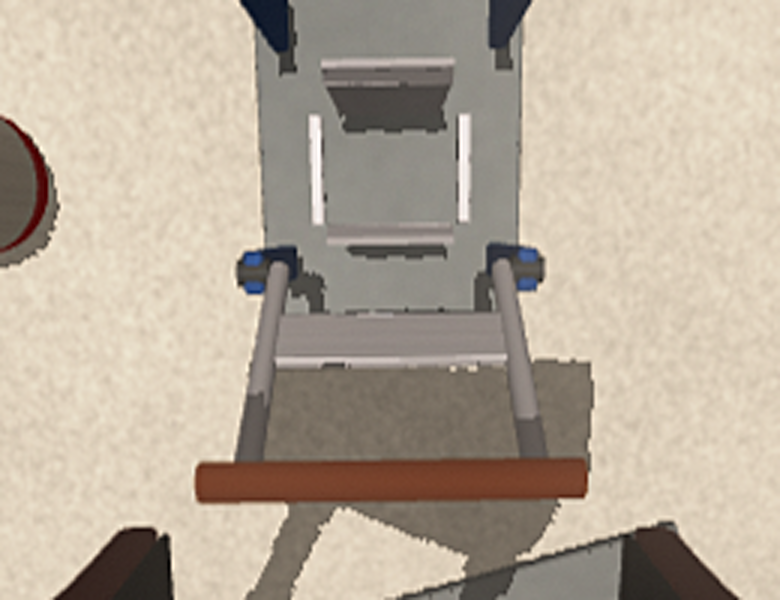

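View pics/d5c.png

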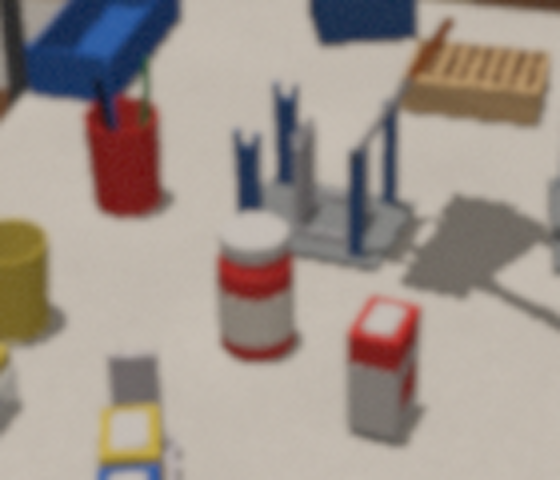

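```bash
python3 - <<'E'
from h import *
im,c,s=load('w5')
g=cv2.cvtColor(im,cv2.COLOR_BGR2GRAY)
h=cv2.cvtColor(im,cv2.COLOR_BGR2HSV)
# white lips within base
m=(g[80:150,240:320]>215).astype(np.uint8)*255
cs,_=cv2.findContours(m,cv2.RETR_EXTERNAL,cv2.CHAIN_APPROX_NONE)
L=[]
for k in cs:
    if cv2.contourArea(k)>30:
        r=cv2.boundingRect(k);x,y,w,hh=r[0]+240,r[1]+80,r[2],r[3]
        cen=(x+(w-1)/2,y+(hh-1)/2)
        for z in (16,):
            P=onz(c,cen,z);A=onz(c,(cen[0],y-.5),z);B=onz(c,(cen[0],y+hh-.5),z)
            print(x,y,w,hh,P.round(1),'len',np.linalg.norm(A-B).round(1));L.append(P)
print('mid',(L[0]+L[1])/2,'sep',np.linalg.norm(L[0]-L[1]),'yaw',np.arctan((L[0]-L[1])[1]/(L[0]-L[1])[0]))
# base
b=cv2.inRange(h,np.array([60,10,70]),np.array([110,90,170]))
cv2.imwrite('pics/b5.png',b)
for r in (60,70,95,110,125,135):
    row=im[r,225:340].astype(int); d=row[:,2]-row[:,0]
    idx=np.where(d<5)[0]+225
    print(r,idx.min(),idx.max(), onz(c,(idx.min()-.5,r),8).round(1),onz(c,(idx.max()+.5,r),8).round(1))
for col in (255,270,290,310):
    col_=im[30:70,col].astype(int); d=col_[:,2]-col_[:,0]; i=np.where(d<5)[0]+30
    print('col',col,i.min(),onz(c,(col,i.min()-.5),8).round(1))
print('orange')
o=cv2.inRange(h,np.array([3,130,90]),np.array([14,255,255]));o[:200]=0;o[235:]=0;o[:,:205]=0;o[:,360:]=0
ys,xs=np.where(o>0);print(xs.min(),xs.max(),ys.min(),ys.max(),xs.mean(),ys.mean())
E
```

```text
253 99 4 35 [ 548.  -182.4   16. ] len 47.0
303 98 3 35 [ 541.2 -251.8   16. ] len 47.0
mid [ 544.57054426 -217.11952881   16.        ] sep 69.70318378786594 yaw 1.4731322167619982
60 230 326 [ 625.2 -157.9    8. ] [ 609.7 -290.2    8. ]
70 236 321 [ 611.7 -164.2    8. ] [ 597.9 -282.3    8. ]Traceback (most recent call last):
  File "<stdin>", line 23, in <module>
    return umr_minimum(a, axis, None, out, keepdims, initial, where)
ValueError: zero-size array to reduction operation minimum which has no identity
```

```bash
python3 - <<'E'
from h import *
im,c,s=load('w5')
cv2.imwrite('pics/w5d.png',cv2.resize(im[15:165,215:345],None,fx=4,fy=4,interpolation=cv2.INTER_NEAREST))
E
```

```text
(no output)
```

View pics/w5d.png

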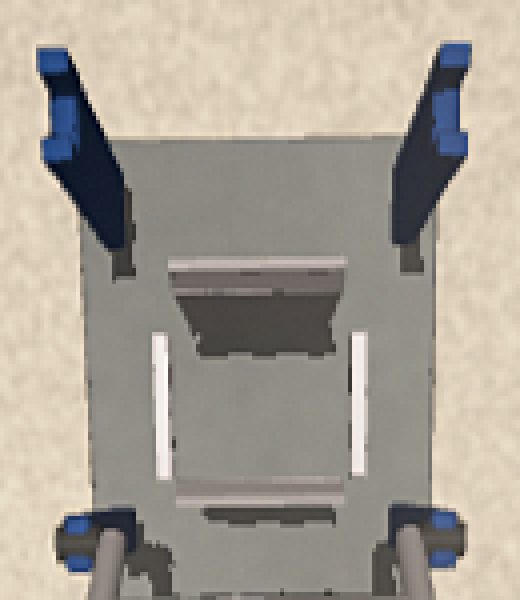

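```bash
python3 - <<'E'
from h import *
im,c,s=load('w5')
f=lambda p:(215+p[0]/4-.4,15+p[1]/4-.4)
D={'catchL':((56,104),122),'catchR':((454.5,100),122),'hingeL':((78,543),126),'hingeR':((441,540),126),
'topL':((130,140),8),'topR':((400,136),8),'LA':((82,290),8),'LB':((94,480),8),'RA':((436,240),8),'RB':((431,480),8),
'chk+a':((168,260),107),'chk+b':((347,258),107),'chk-a':((176,500),107),'chk-b':((345,497),107),'lipLt':((161,332),16),'lipLb':((165,480),16),'lipRt':((360,332),16),'lipRb':((358,476),16)}
P={k:onz(c,f(p),z) for k,(p,z) in D.items()}
for k in P: print(k,P[k].round(1))
hm=(P['hingeL']+P['hingeR'])/2;cm=(P['catchL']+P['catchR'])/2
print('hm',hm,'cm',cm,'d',np.linalg.norm((cm-hm)[:2]),'ang',np.arctan2(*(cm-hm)[1::-1]))
for a,b in [('catchL','catchR'),('hingeL','hingeR'),('topL','topR'),('chk+a','chk+b'),('chk-a','chk-b')]:
    d=(P[a]-P[b])[:2];print(a,np.linalg.norm(d).round(1),np.arctan2(d[1],d[0])-np.pi/2)
for a,b in [('LA','LB'),('RA','RB'),('lipLt','lipLb'),('lipRt','lipRb')]:
    d=(P[a]-P[b])[:2];print(a,np.linalg.norm(d).round(1),np.arctan2(d[1],d[0]))
E
```

```text
catchL [ 614.9 -175.   122. ]
catchR [ 604.1 -274.5  122. ]
hingeL [ 507.4 -164.2  126. ]
hingeR [ 496.7 -261.8  126. ]
topL [ 635.2 -183.8    8. ]
topR [ 625.7 -275.2    8. ]
LA [ 590.  -160.2    8. ]
LB [ 525.8 -154.5    8. ]
RA [ 591.7 -284.7    8. ]
RB [ 511.4 -276.3    8. ]
chk+a [ 578.3 -197.1  107. ]
chk+b [ 573.2 -245.2  107. ]
chk-a [ 515.5 -190.6  107. ]
chk-b [ 510.7 -238.4  107. ]
lipLt [ 572.  -186.3   16. ]
lipLb [ 522.6 -180.8   16. ]
lipRt [ 564.  -254.9   16. ]
lipRb [ 516.  -249.5   16. ]
hm [ 502.07897594 -213.01049842  126.        ] cm [ 609.51980139 -224.73303911  122.        ] d 108.07843880562609 ang -0.10867706734870333
catchL 100.1 -0.10760500898904213
hingeL 98.2 -0.10896436499326634
topL 91.9 -0.10325056950923406
chk+a 48.5 -0.1064248603940614
chk-a 48.0 -0.09977236177638482
LA 64.5 -0.0880549359135812
RA 80.7 -0.10459455294584061
lipLt 49.7 -0.11057297861114454
lipRt 48.3 -0.11264150808621293
```

```bash
python3 - <<'E'
from h import *
from scipy.optimize import brentq
im,c,s=load('w5')
seat=np.array([544.1,-217.7]);yaw=-0.107
ux=np.array([np.cos(yaw),np.sin(yaw)])
H=seat-42*ux
def bar(a): p=H+108*np.cos(a)*ux; return np.array([p[0],p[1],118+108*np.sin(a)])
for a in np.arange(2,2.65,.05): print(round(a,2),bar(a).round(0),proj(c,bar(a)).round(1),proj(robot.get_calibration('scene'),bar(a)).round(1),proj(robot.get_calibration('side'),bar(a)).round(1))
cs=robot.get_calibration('scene')
uy=np.array([-ux[1],ux[0]])
mid,e=tri(c,(280.0,219.8),cs,(203.6,227.2));print(mid,e)
E
```

```text
2.0 [ 458. -208.  216.] [279.7 210.3] [205.4 228.6] [305.5 159.6]
2.05 [ 453. -208.  214.] [279.8 215.3] [204.4 227.8] [306.8 160.4]
2.1 [ 448. -207.  211.] [279.9 219.9] [203.3 227.2] [308.  161.2]
2.15 [ 444. -207.  208.] [279.9 224.1] [202.4 226.6] [309.2 162.1]
2.2 [ 439. -206.  205.] [280.  227.9] [201.5 226.1] [310.4 163.1]
2.25 [ 435. -206.  202.] [280.1 231.4] [200.6 225.7] [311.5 164.1]
2.3 [ 431. -206.  199.] [280.1 234.6] [199.8 225.4] [312.6 165.2]
2.35 [ 427. -205.  195.] [280.2 237.3] [199.1 225.2] [313.6 166.3]
2.4 [ 423. -205.  191.] [280.3 239.7] [198.4 225.1] [314.6 167.4]
2.45 [ 420. -204.  187.] [280.3 241.8] [197.8 225.1] [315.5 168.6]
2.5 [ 416. -204.  183.] [280.4 243.5] [197.2 225.2] [316.3 169.8]
2.55 [ 413. -204.  178.] [280.4 244.9] [196.7 225.4] [317.1 171. ]
2.6 [ 410. -203.  174.] [280.5 246. ] [196.3 225.6] [317.8 172.3]
[ 448.49253365 -207.29998764  211.43393446] 0.7033572099816766
```

Request:
{"op": "step_arm", "data": {"moves": [{"grip":1,"x":-2,"y":45,"z":0,"turn":-0.005},{"grip":1,"x":-5,"y":90,"z":-10,"turn":-0.005},{"grip":1,"x":-8,"y":135,"z":-25,"turn":-0.005},{"grip":1,"x":-12,"y":175,"z":-45,"turn":-0.005},{"grip":1,"x":-15,"y":215,"z":-70,"turn":-0.005},{"grip":1,"x":-18,"y":245,"z":-100,"turn":-0.005},{"grip":1,"x":-20,"y":262,"z":-125,"turn":-0.005},{"grip":1,"x":-20,"y":269,"z":-135,"turn":-0.005},{"grip":1,"x":-20,"y":269,"z":-145,"turn":-0.005},{"grip":1,"x":-20,"y":269,"z":-170,"turn":-0.005},{"grip":1,"x":-20,"y":269,"z":-200,"turn":-0.005},{"grip":1,"x":-20,"y":269,"z":-222,"turn":-0.005},{"grip":1,"x":-20,"y":269,"z":-232,"turn":-0.005},{"grip":1,"x":-20,"y":269,"z":-232,"turn":-0.005},{"grip":1,"x":-20,"y":269,"z":-232,"turn":-0.005}], "newtons": 20}}

```text
t: 11.7
tcp_pos: [430.6, 59.9, 239.8]
orientation: [[0.003, -0.122, -0.993], [-0.001, -0.993, 0.122], [-1.0, 0.001, -0.003]]
contact_force: [-0.4, 1.0, 0.4]
grip_width: 87.5
```

```bash
python3 - <<'E'
from h import *
im,c,s=snap('wrist','w6'); print(s['tcp_pos'],s['contact_force'])
E
```

```text
[430.61023771  59.91797096 239.82361442] [-0.44093886  0.9756084   0.40596823]
```

View pics/w6.png

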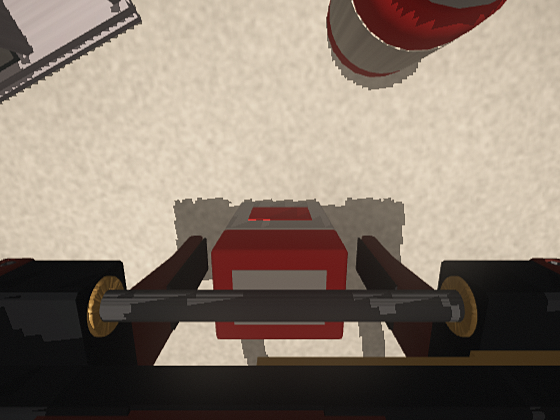

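Request:
{"op": "step_arm", "data": {"moves": [{"grip":-1,"x":0,"y":0,"z":-1,"turn":0},{"grip":-1,"x":0,"y":0,"z":-1,"turn":0},{"grip":-1,"x":0,"y":0,"z":-1,"turn":0},{"grip":-1,"x":0,"y":0,"z":-1,"turn":0},{"grip":-1,"x":0,"y":0,"z":-1,"turn":0},{"grip":-1,"x":0,"y":0,"z":-1,"turn":0},{"grip":-1,"x":0,"y":0,"z":-1,"turn":0}], "newtons": 20}}

```text
t: 12.45
tcp_pos: [430.8, 60.2, 239.4]
orientation: [[0.005, -0.121, -0.993], [-0.001, -0.993, 0.121], [-1.0, -0.0, -0.005]]
contact_force: [0.1, 1.6, 2.8]
grip_width: 58.0
```

Request:
{"op": "step_arm", "data": {"moves": [{"grip":-1,"x":0,"y":0,"z":10,"turn":0},{"grip":-1,"x":0,"y":0,"z":35,"turn":0},{"grip":-1,"x":0,"y":0,"z":75,"turn":0},{"grip":-1,"x":0,"y":0,"z":115,"turn":0},{"grip":-1,"x":15,"y":-10,"z":145,"turn":0},{"grip":-1,"x":40,"y":-35,"z":165,"turn":0.014},{"grip":-1,"x":70,"y":-70,"z":170,"turn":0.014},{"grip":-1,"x":95,"y":-110,"z":170,"turn":0.014},{"grip":-1,"x":110,"y":-155,"z":170,"turn":0.014},{"grip":-1,"x":114,"y":-195,"z":170,"turn":0.014},{"grip":-1,"x":114,"y":-235,"z":170,"turn":0.014},{"grip":-1,"x":114,"y":-262,"z":170,"turn":0.014},{"grip":-1,"x":114,"y":-274,"z":170,"turn":0.014},{"grip":-1,"x":114,"y":-278,"z":160,"turn":0.014},{"grip":-1,"x":114,"y":-278,"z":150,"turn":0.014},{"grip":-1,"x":114,"y":-278,"z":140,"turn":0.014},{"grip":-1,"x":114,"y":-278,"z":135,"turn":0.014},{"grip":-1,"x":114,"y":-278,"z":135,"turn":0.014},{"grip":-1,"x":114,"y":-278,"z":135,"turn":0.014}]}}

```text
t: 14.35
tcp_pos: [544.8, -217.2, 374.5]
orientation: [[0.005, -0.106, -0.994], [-0.0, -0.994, 0.106], [-1.0, -0.0, -0.005]]
contact_force: [-0.8, 0.2, -3.3]
grip_width: 58.0
```

```bash
python3 - <<'E'
from h import *
im,c,s=snap('wrist','w7')
print(s['t'],s['tcp_pos'],s['orientation'].round(4),s['contact_force'],s['tcp_pos']+163*s['orientation'][:,0])
im2,c2,_=snap('scene','s7')
im3,c3,_=snap('side','d7')
cv2.imwrite('pics/s7c.png',cv2.resize(np.hstack([im2[200:340,150:300],im3[120:260,230:380]]),None,fx=2.6,fy=2.6,interpolation=cv2.INTER_CUBIC))
E
```

```text
14.35 [ 544.82630043 -217.1714995   374.53790374] [[ 4.700e-03 -1.063e-01 -9.943e-01]
 [-5.000e-04 -9.943e-01  1.063e-01]
 [-1.000e+00 -0.000e+00 -4.700e-03]] [-0.75785848  0.23166439 -3.29826952] [ 545.58578367 -217.24780273  211.53969098]
```

View pics/w7.png

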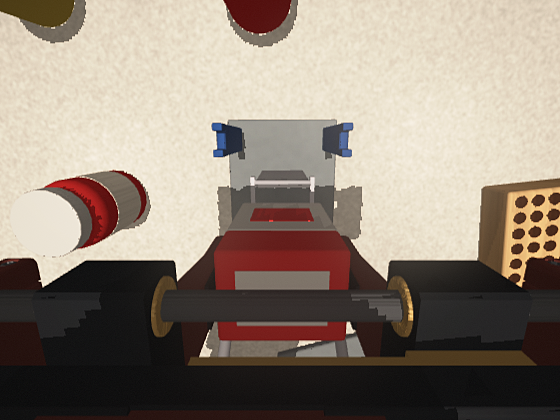

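View pics/s7c.png

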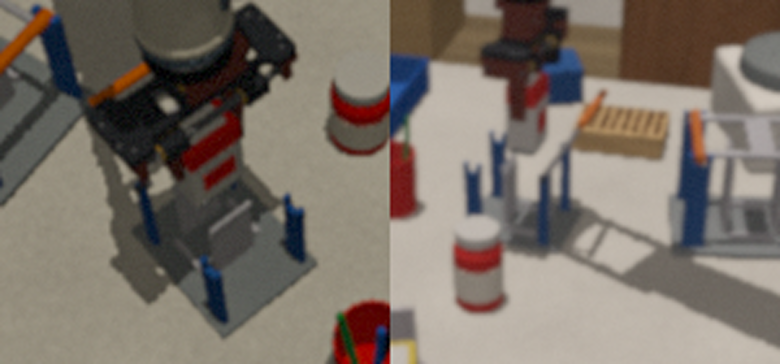

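Request:
{"op": "step_arm", "data": {"moves": [{"grip":-1,"x":0,"y":-0.5,"z":-10,"turn":0},{"grip":-1,"x":0,"y":-0.5,"z":-20,"turn":0},{"grip":-1,"x":0,"y":-0.5,"z":-26,"turn":0},{"grip":-1,"x":0,"y":-0.5,"z":-30,"turn":0},{"grip":-1,"x":0,"y":-0.5,"z":-34,"turn":0},{"grip":-1,"x":0,"y":-0.5,"z":-38,"turn":0},{"grip":-1,"x":0,"y":-0.5,"z":-42,"turn":0},{"grip":-1,"x":0,"y":-0.5,"z":-46,"turn":0},{"grip":-1,"x":0,"y":-0.5,"z":-50,"turn":0}]}}

```text
t: 15.4
tcp_pos: [544.8, -218.1, 325.0]
orientation: [[0.006, -0.107, -0.994], [-0.001, -0.994, 0.107], [-1.0, 0.0, -0.006]]
contact_force: [-0.0, 0.1, -2.9]
grip_width: 58.1
```

```bash
python3 - <<'E'
from h import *
im,c,s=snap('wrist','w8')
print(s['t'],s['tcp_pos'],s['contact_force'],s['torque'],s['tcp_pos']+163*s['orientation'][:,0])
im2,c2,_=snap('scene','s8')
im3,c3,_=snap('side','d8')
cv2.imwrite('pics/s8c.png',np.hstack([cv2.resize(np.hstack([im2[200:340,170:290],im3[120:260,240:360]]),None,fx=2,fy=2,interpolation=cv2.INTER_CUBIC),im[100:380,150:400]]))
E
```

```text
15.4 [ 544.82720376 -218.12271916  324.98254624] [-0.03395492  0.10337572 -2.90671931] [-0.04985552  0.17446179  0.01891128] [ 545.78593324 -218.30388225  161.98546646]
```

View pics/s8c.png

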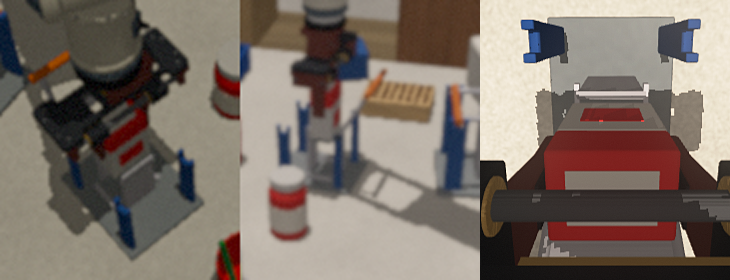

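Request:
{"op": "step_arm", "data": {"moves": [{"grip":-1,"x":0,"y":0,"z":-6,"turn":0},{"grip":-1,"x":0,"y":0,"z":-14,"turn":0},{"grip":-1,"x":0,"y":0,"z":-22,"turn":0},{"grip":-1,"x":0,"y":0,"z":-30,"turn":0},{"grip":-1,"x":0,"y":0,"z":-38,"turn":0},{"grip":-1,"x":0,"y":0,"z":-46,"turn":0},{"grip":-1,"x":0,"y":0,"z":-52,"turn":0},{"grip":-1,"x":0,"y":0,"z":-58,"turn":0},{"grip":-1,"x":0,"y":0,"z":-62,"turn":0},{"grip":-1,"x":0,"y":0,"z":-66,"turn":0},{"grip":-1,"x":0,"y":0,"z":-69,"turn":0},{"grip":-1,"x":0,"y":0,"z":-71,"turn":0},{"grip":-1,"x":0,"y":0,"z":-72,"turn":0},{"grip":-1,"x":0,"y":0,"z":-72,"turn":0}]}}

```text
t: 16.95
tcp_pos: [544.8, -218.1, 252.7]
orientation: [[0.005, -0.107, -0.994], [-0.001, -0.994, 0.107], [-1.0, 0.0, -0.005]]
contact_force: [0.3, 0.2, -2.6]
grip_width: 58.0
```

Request:
{"op": "step_arm", "data": {"moves": [{"grip":-1,"x":0,"y":0,"z":-1,"turn":0},{"grip":-1,"x":0,"y":0,"z":-2,"turn":0},{"grip":-1,"x":0,"y":0,"z":-3,"turn":0},{"grip":-1,"x":0,"y":0,"z":-4,"turn":0},{"grip":-1,"x":0,"y":0,"z":-4.5,"turn":0},{"grip":-1,"x":0,"y":0,"z":-4.5,"turn":0}]}}

```text
t: 17.55
tcp_pos: [544.7, -218.1, 248.1]
orientation: [[0.005, -0.107, -0.994], [-0.001, -0.994, 0.107], [-1.0, 0.0, -0.005]]
contact_force: [-0.8, 0.2, -3.5]
grip_width: 57.8
```

Request:
{"op": "step_arm", "data": {"moves": [{"grip":-1,"x":0,"y":0,"z":-0.5,"turn":0},{"grip":-1,"x":0,"y":0,"z":-1,"turn":0},{"grip":-1,"x":0,"y":0,"z":-1.5,"turn":0},{"grip":-1,"x":0,"y":0,"z":-1.5,"turn":0}]}}

```text
t: 17.95
tcp_pos: [544.8, -218.0, 247.4]
orientation: [[0.005, -0.107, -0.994], [-0.001, -0.994, 0.107], [-1.0, 0.0, -0.006]]
contact_force: [-1.7, 1.7, 2.9]
grip_width: 58.0
```

Request:
{"op": "step_arm", "data": {"moves": [{"grip":1,"x":0,"y":0,"z":0,"turn":0},{"grip":1,"x":0,"y":0,"z":0,"turn":0},{"grip":1,"x":0,"y":0,"z":0,"turn":0},{"grip":1,"x":0,"y":0,"z":0,"turn":0},{"grip":1,"x":0,"y":0,"z":10,"turn":0},{"grip":1,"x":0,"y":0,"z":40,"turn":0},{"grip":1,"x":0,"y":0,"z":80,"turn":0},{"grip":1,"x":0,"y":0,"z":125,"turn":0},{"grip":1,"x":0,"y":0,"z":170,"turn":0},{"grip":1,"x":-30,"y":3,"z":200,"turn":0},{"grip":1,"x":-70,"y":6,"z":210,"turn":0},{"grip":1,"x":-95,"y":8,"z":220,"turn":0},{"grip":1,"x":-95,"y":8,"z":220,"turn":0},{"grip":1,"x":-95,"y":8,"z":220,"turn":0}]}}

```text
t: 19.35
tcp_pos: [449.5, -210.0, 468.5]
orientation: [[0.008, -0.107, -0.994], [-0.002, -0.994, 0.107], [-1.0, 0.001, -0.008]]
contact_force: [0.5, -0.6, -0.3]
grip_width: 87.6
```

```bash
python3 - <<'E'
from h import *
im,c,s=snap('wrist','w9')
print(s['t'],s['tcp_pos'],s['contact_force'],s['orientation'].round(4))
im3,c3,_=snap('side','d9')
cv2.imwrite('pics/w9c.png',np.hstack([cv2.resize(im[20:240,180:380],None,fx=2.5,fy=2.5),cv2.resize(im3[150:260,240:330],None,fx=5,fy=5,interpolation=cv2.INTER_CUBIC)[:, :300]]))
E
```

```text
19.35 [ 449.46027984 -209.95425053  468.5364154 ] [ 0.48727841 -0.56516733 -0.34484445] [[ 0.0078 -0.1074 -0.9942]
 [-0.0019 -0.9942  0.1074]
 [-1.      0.0011 -0.0079]]
```

View pics/w9c.png

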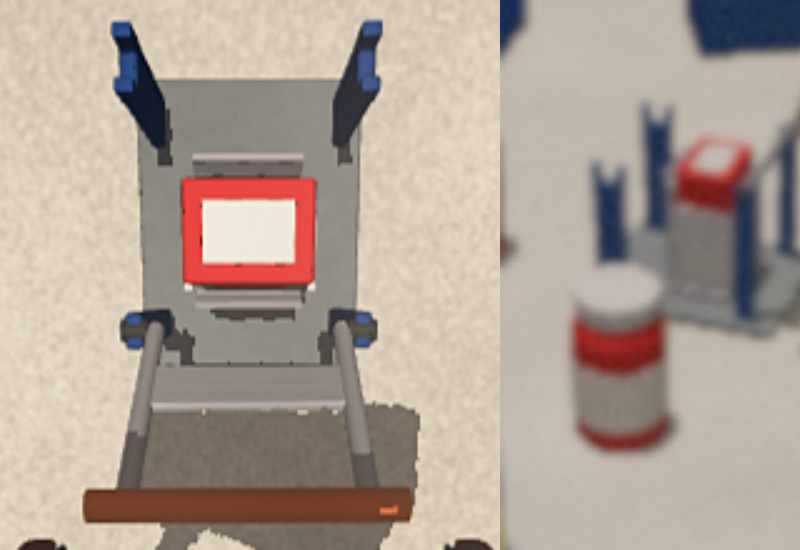

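```bash
python3 - <<'E'
from h import *
im,c,s=load('w9')
h=cv2.cvtColor(im,cv2.COLOR_BGR2HSV)
m=cv2.inRange(h,np.array([0,150,150]),np.array([6,255,255]))|cv2.inRange(h,np.array([172,150,150]),np.array([180,255,255]))
m[:80]=0;m[145:]=0;m[:,:240]=0;m[:,320:]=0
k=max(cv2.findContours(m,0,cv2.CHAIN_APPROX_NONE)[0],key=cv2.contourArea)
r=cv2.minAreaRect(k);b=cv2.boxPoints(r);P=np.array([onz(c,p,113) for p in b]);print(b,P.round(1),P.mean(0))
for i in range(2):
    v=P[i+1]-P[i];print(np.linalg.norm(v),np.arctan2(v[1],v[0]))
seat=np.array([544.1,-217.7]);yaw=-0.107;ux=np.array([np.cos(yaw),np.sin(yaw)]);H=seat-42*ux
for a in (2.0,2.05,2.1,2.15): 
    p=H+108*np.cos(a)*ux; print(a,p,118+108*np.sin(a),proj(c,[*p,118+108*np.sin(a)]))
print('bar px', ((84+412)/2/2.5+180,505.5/2.5+20))
E
```

```text
[[253.  91.]
 [305.  91.]
 [305. 132.]
 [253. 132.]] [[ 568.  -192.4  113. ]
 [ 562.  -247.8  113. ]
 [ 519.8 -244.   113. ]
 [ 525.9 -186.9  113. ]] [ 543.93533331 -217.75116827  113.        ]
55.68525489370984 -1.6784080442983176
42.43518944511717 3.052660047750661
2.0 [ 457.65337709 -208.41474866] 216.20412209717364 [278.37411865 212.2692776 ]
2.05 [ 452.82913351 -207.89657556] 213.83513581240453 [278.42011182 217.24198242]
2.1 [ 448.12864181 -207.39169469] 211.22661159807836 [278.46676903 221.85579767]
2.15 [ 443.56365077 -206.90136796] 208.38506940623773 [278.51383754 226.10418995]
bar px (279.2, 222.2)
```

Request:
{"op": "step_arm", "data": {"moves": [{"grip":0.1,"x":-2,"y":2.5,"z":0,"turn":0.15},{"grip":0.1,"x":-2,"y":2.5,"z":0,"turn":0.3},{"grip":0.1,"x":-2,"y":2.5,"z":0,"turn":0.45},{"grip":0.1,"x":-2,"y":2.5,"z":0,"turn":0.6},{"grip":0.1,"x":-2,"y":2.5,"z":0,"turn":0.75},{"grip":0.1,"x":-2,"y":2.5,"z":0,"turn":0.9},{"grip":0.1,"x":-2,"y":2.5,"z":0,"turn":1.05},{"grip":0.1,"x":-2,"y":2.5,"z":0,"turn":1.2},{"grip":0.1,"x":-2,"y":2.5,"z":0,"turn":1.35},{"grip":0.1,"x":-2,"y":2.5,"z":0,"turn":1.5},{"grip":0.1,"x":-2,"y":2.5,"z":0,"turn":1.571},{"grip":0.1,"x":-2,"y":2.5,"z":-20,"turn":1.571},{"grip":0.1,"x":-2,"y":2.5,"z":-45,"turn":1.571},{"grip":0.1,"x":-2,"y":2.5,"z":-60,"turn":1.571},{"grip":0.1,"x":-2,"y":2.5,"z":-60,"turn":1.571},{"grip":0.1,"x":-2,"y":2.5,"z":-60,"turn":1.571}]}}

```text
t: 21.05
tcp_pos: [448.9, -207.6, 406.2]
orientation: [[-0.001, 0.994, -0.106], [0.006, -0.106, -0.994], [-1.0, -0.002, -0.006]]
contact_force: [1.1, 0.0, 0.3]
grip_width: 48.2
```

```bash
python3 - <<'E'
from h import *
im,c,s=snap('wrist','w10')
print(s['t'],s['tcp_pos'],s['contact_force'],s['orientation'].round(4),s['tcp_pos']+163*s['orientation'][:,0])
E
```

```text
21.05 [ 448.91765815 -207.60022262  406.21197976] [1.0957154  0.00824105 0.30257139] [[-0.0013  0.9944 -0.106 ]
 [ 0.0057 -0.106  -0.9943]
 [-1.     -0.0019 -0.0056]] [ 448.71209662 -206.66804762  243.2147749 ]
```

View pics/w10.png

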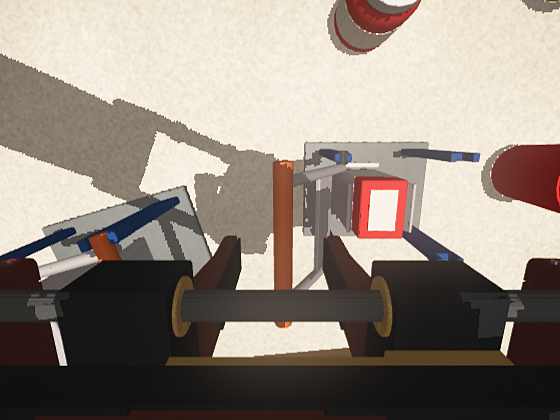

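Request:
{"op": "step_arm", "data": {"moves": [{"grip":0.1,"x":0,"y":0,"z":-10,"turn":0},{"grip":0.1,"x":0,"y":0,"z":-20,"turn":0},{"grip":0.1,"x":0,"y":0,"z":-27,"turn":0},{"grip":0.1,"x":0,"y":0,"z":-27,"turn":0},{"grip":-1,"x":0,"y":0,"z":-27,"turn":0},{"grip":-1,"x":0,"y":0,"z":-27,"turn":0},{"grip":-1,"x":0,"y":0,"z":-27,"turn":0},{"grip":-1,"x":0,"y":0,"z":-27,"turn":0},{"grip":-1,"x":0,"y":0,"z":-27,"turn":0},{"grip":-1,"x":0,"y":0,"z":-27,"turn":0},{"grip":-1,"x":0,"y":0,"z":-27,"turn":0}], "newtons": 6}}

```text
t: 22.2
tcp_pos: [448.9, -207.6, 380.4]
orientation: [[0.001, 0.994, -0.106], [0.005, -0.106, -0.994], [-1.0, 0.0, -0.005]]
contact_force: [0.3, 0.0, 1.1]
grip_width: 11.7
```

```bash
python3 - <<'E'
from h import *
s=robot.sense();seat=np.array([544.1,-217.7]);yaw=-0.107;ux=np.array([np.cos(yaw),np.sin(yaw)]);H=seat-42*ux
print(s['tcp_pos'],s['grip_width'],s['contact_force'])
a0=2.1
f=lambda a:np.array([*(H+108*np.cos(a)*ux),118+108*np.sin(a)])
for a in np.r_[np.arange(2.1,0.15,-.12),0.12,.06,0]: print(round(a,2),(f(a)-f(a0)).round(1))
E
```

```text
[ 448.86430037 -207.6311247   380.35845617] 11.693130185353464 [0.28375521 0.0471061  1.14051668]
2.1 [0. 0. 0.]
1.98 [11.5 -1.2  5.9]
1.86 [23.6 -2.5 10.3]
1.74 [36.1 -3.9 13.2]
1.62 [48.9 -5.3 14.6]
1.5 [61.8 -6.6 14.5]
1.38 [74.6 -8.  12.8]
1.26 [87.1 -9.4  9.6]
1.14 [ 99.1 -10.6   4.9]
1.02 [110.4 -11.9  -1.2]
0.9 [121.  -13.   -8.6]
0.78 [130.6 -14.  -17.3]
0.66 [139.  -14.9 -27. ]
0.54 [146.3 -15.7 -37.7]
0.42 [152.3 -16.4 -49.2]
0.3 [156.8 -16.8 -61.3]
0.18 [159.9 -17.2 -73.9]
0.12 [160.8 -17.3 -80.3]
0.06 [161.4 -17.3 -86.8]
0.0 [161.6 -17.4 -93.2]
```

Request:
{"op": "step_arm", "data": {"moves": [{"grip":-1,"x":5,"y":-0.6,"z":2.8,"turn":0},{"grip":-1,"x":11.5,"y":-1.2,"z":5.9,"turn":0},{"grip":-1,"x":23.5,"y":-2.5,"z":10.3,"turn":0},{"grip":-1,"x":36,"y":-3.9,"z":13.2,"turn":0},{"grip":-1,"x":49,"y":-5.3,"z":14.6,"turn":0},{"grip":-1,"x":62,"y":-6.6,"z":14.5,"turn":0},{"grip":-1,"x":74.5,"y":-8,"z":12.8,"turn":0},{"grip":-1,"x":87,"y":-9.4,"z":9.6,"turn":0},{"grip":-1,"x":99,"y":-10.6,"z":4.9,"turn":0},{"grip":-1,"x":110.5,"y":-11.9,"z":-1.2,"turn":0},{"grip":-1,"x":110.5,"y":-11.9,"z":-1.2,"turn":0}]}}

```text
t: 23.3
tcp_pos: [561.0, -219.6, 378.3]
orientation: [[0.002, 0.994, -0.105], [0.005, -0.105, -0.994], [-1.0, 0.002, -0.005]]
contact_force: [2.5, -1.0, 1.6]
grip_width: 11.5
```

```bash
python3 - <<'E'
from h import *
im,c,s=snap('wrist','w11')
print(s['t'],s['tcp_pos'],s['contact_force'],s['grip_width'],s['tcp_pos']+163*s['orientation'][:,0])
im2,c2,_=snap('scene','s11')
im3,c3,_=snap('side','d11')
cv2.imwrite('pics/s11c.png',np.hstack([cv2.resize(np.hstack([im2[200:340,170:290],im3[120:260,240:360]]),None,fx=2,fy=2,interpolation=cv2.INTER_CUBIC),im[100:380,150:400]]))
E
```

```text
23.3 [ 561.04398359 -219.60408354  378.28450374] [ 2.54031383 -1.00189275  1.5639837 ] 11.457888040534165 [ 561.42374823 -218.84473062  215.28671492]
```

View pics/s11c.png

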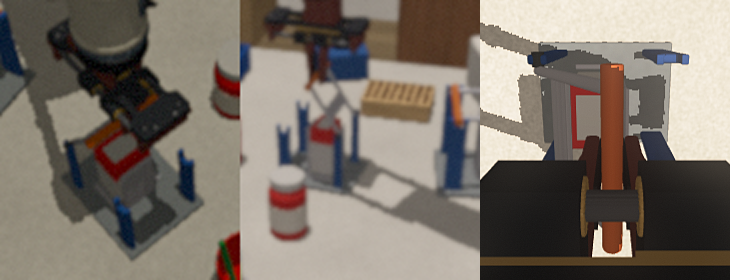

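Request:
{"op": "step_arm", "data": {"moves": [{"grip":-1,"x":4.5,"y":-0.5,"z":-3.2,"turn":0},{"grip":-1,"x":9,"y":-1,"z":-6.5,"turn":0},{"grip":-1,"x":18.5,"y":-2,"z":-15,"turn":0},{"grip":-1,"x":27,"y":-2.9,"z":-25,"turn":0},{"grip":-1,"x":34,"y":-3.7,"z":-35.5,"turn":0},{"grip":-1,"x":40,"y":-4.4,"z":-47,"turn":0},{"grip":-1,"x":44.5,"y":-4.8,"z":-59,"turn":0},{"grip":-1,"x":47.5,"y":-5.2,"z":-69,"turn":0},{"grip":-1,"x":47.7,"y":-5.2,"z":-72,"turn":0},{"grip":-1,"x":47.7,"y":-5.2,"z":-72,"turn":0}]}}

```text
t: 24.45
tcp_pos: [607.5, -224.7, 306.5]
orientation: [[0.002, 0.994, -0.106], [0.005, -0.106, -0.994], [-1.0, 0.001, -0.005]]
contact_force: [2.1, -0.8, -1.3]
grip_width: 11.8
```

```bash
python3 - <<'E'
from h import *
im,c,s=snap('wrist','w12')
print(s['t'],s['tcp_pos'],s['contact_force'],s['grip_width'],s['tcp_pos']+163*s['orientation'][:,0])
im2,c2,_=snap('scene','s12')
im3,c3,_=snap('side','d12')
cv2.imwrite('pics/s12c.png',np.hstack([cv2.resize(np.hstack([im2[200:340,170:290],im3[120:260,240:360]]),None,fx=2,fy=2,interpolation=cv2.INTER_CUBIC),im[100:380,150:400]]))
E
```

```text
24.45 [ 607.53975939 -224.6841579   306.46587827] [ 2.08066861 -0.79960779 -1.27356244] 11.77555301604192 [ 607.85290163 -223.90047464  143.46806301]
```

View pics/s12c.png

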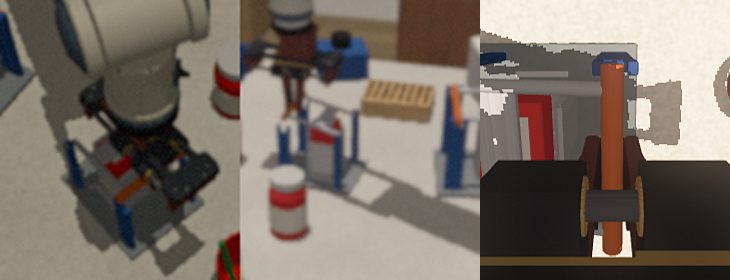

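Request:
{"op": "step_arm", "data": {"moves": [{"grip":-1,"x":0.5,"y":0,"z":-4,"turn":0},{"grip":-1,"x":1,"y":-0.1,"z":-8,"turn":0},{"grip":-1,"x":1.3,"y":-0.1,"z":-12,"turn":0},{"grip":-1,"x":1.5,"y":-0.2,"z":-15,"turn":0},{"grip":-1,"x":1.5,"y":-0.2,"z":-17,"turn":0},{"grip":-1,"x":1.5,"y":-0.2,"z":-17,"turn":0}]}}

```text
t: 25.2
tcp_pos: [609.1, -224.8, 290.2]
orientation: [[0.003, 0.994, -0.106], [0.004, -0.106, -0.994], [-1.0, 0.003, -0.005]]
contact_force: [4.1, -1.1, -2.3]
grip_width: 11.6
```

Request:
{"op": "step_arm", "data": {"moves": [{"grip":-1,"x":1,"y":0,"z":-1,"turn":0},{"grip":-1,"x":1,"y":0,"z":-2,"turn":0},{"grip":-1,"x":1,"y":0,"z":-3,"turn":0},{"grip":-1,"x":1,"y":0,"z":-4,"turn":0},{"grip":-1,"x":1,"y":0,"z":-4,"turn":0}]}}

```text
t: 25.7
tcp_pos: [609.7, -224.9, 285.8]
orientation: [[0.001, 0.994, -0.106], [0.005, -0.106, -0.994], [-1.0, 0.001, -0.005]]
contact_force: [-5.0, -0.2, 0.8]
grip_width: 11.1
```

```bash
python3 - <<'E'
from h import *
im,c,s=snap('wrist','w13')
print(s['t'],s['tcp_pos'],s['contact_force'],s['grip_width'],s['tcp_pos']+163*s['orientation'][:,0])
E
```

```text
25.7 [ 609.65553939 -224.88358537  285.76991663] [-4.96302968 -0.24110213  0.76102425] 11.125125719338945 [ 609.85914029 -224.09438398  122.77195435]
```

View pics/w13.png

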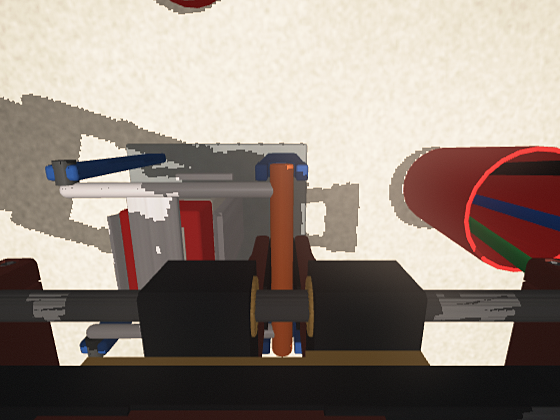

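Request:
{"op": "step_arm", "data": {"moves": [{"grip":-1,"x":-0.5,"y":0,"z":-1,"turn":0},{"grip":-1,"x":-0.5,"y":0,"z":-2,"turn":0},{"grip":-1,"x":-0.5,"y":0,"z":-3,"turn":0},{"grip":-1,"x":-0.5,"y":0,"z":-3,"turn":0}]}}

```text
t: 26.15
tcp_pos: [609.2, -224.8, 285.1]
orientation: [[0.004, 0.994, -0.106], [0.004, -0.106, -0.994], [-1.0, 0.003, -0.004]]
contact_force: [-5.2, 1.2, 8.9]
grip_width: 11.4
```

Request:
{"op": "step_arm", "data": {"moves": [{"grip":-1,"x":0,"y":0,"z":0,"turn":0},{"grip":-0.45,"x":0,"y":0,"z":0,"turn":0},{"grip":-0.45,"x":0,"y":0,"z":0,"turn":0},{"grip":-0.45,"x":0,"y":0,"z":0,"turn":0},{"grip":-0.45,"x":0,"y":0,"z":0,"turn":0}]}}

```text
t: 26.65
tcp_pos: [609.4, -224.8, 284.9]
orientation: [[0.004, 0.994, -0.106], [0.004, -0.106, -0.994], [-1.0, 0.004, -0.004]]
contact_force: [0.5, 0.7, -0.2]
grip_width: 24.1
```

Request:
{"op": "step_arm", "data": {"moves": [{"grip":-0.45,"x":0,"y":0,"z":5,"turn":0},{"grip":-0.45,"x":0,"y":0,"z":20,"turn":0},{"grip":-0.45,"x":0,"y":0,"z":50,"turn":0},{"grip":-0.45,"x":0,"y":0,"z":90,"turn":0},{"grip":-0.45,"x":0,"y":0,"z":130,"turn":0},{"grip":-0.45,"x":-30,"y":-20,"z":160,"turn":0},{"grip":-0.45,"x":-60,"y":-60,"z":170,"turn":0},{"grip":-0.45,"x":-70,"y":-85,"z":170,"turn":0},{"grip":-0.45,"x":-70,"y":-85,"z":170,"turn":0},{"grip":-0.45,"x":-70,"y":-85,"z":170,"turn":0}]}}

```text
t: 27.65
tcp_pos: [539.1, -309.9, 455.9]
orientation: [[0.005, 0.994, -0.107], [0.004, -0.107, -0.994], [-1.0, 0.005, -0.004]]
contact_force: [-0.1, 0.9, 0.8]
grip_width: 24.0
```

```bash
python3 - <<'E'
from h import *
im,c,s=snap('wrist','w14')
print(s['t'],s['tcp_pos'],s['contact_force'],s['grip_width'])
im2,c2,_=snap('scene','s14')
im3,c3,_=snap('side','d14')
cv2.imwrite('pics/s14c.png',cv2.resize(np.hstack([im2[200:340,170:290],im3[120:260,240:360]]),None,fx=3,fy=3,interpolation=cv2.INTER_CUBIC))
seat=np.array([544.1,-217.7]);yaw=-0.107;ux=np.array([np.cos(yaw),np.sin(yaw)]);H=seat-42*ux;uy=np.array([-ux[1],ux[0]])
for a in (0,0.05,0.1,0.2): print(a,[proj(c,[*(H+108*np.cos(a)*ux+k*uy),118+108*np.sin(a)]).round(1).tolist() for k in (-54,54)],proj(c3,[*(H+108*np.cos(a)*ux),118+108*np.sin(a)]))
E
```

```text
27.65 [ 539.06805472 -309.9449992   455.90049066] [-0.08389185  0.85516718  0.82612712] 24.044786811449477
0 [[337.5, 164.9], [342.5, 54.5]] [266.49674798 176.82419737]
0.05 [[338.3, 165.3], [343.5, 53.0]] [266.49363976 175.58078323]
0.1 [[338.9, 165.8], [344.2, 51.5]] [266.55623223 174.34706335]
0.2 [[339.3, 166.8], [344.9, 48.2]] [266.87937686 171.92063611]
```

View pics/w14.png

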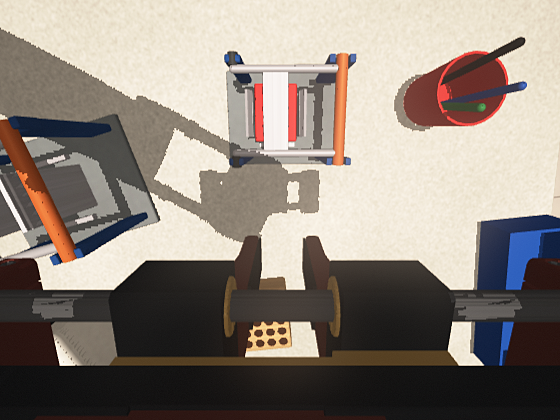

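View pics/s14c.png

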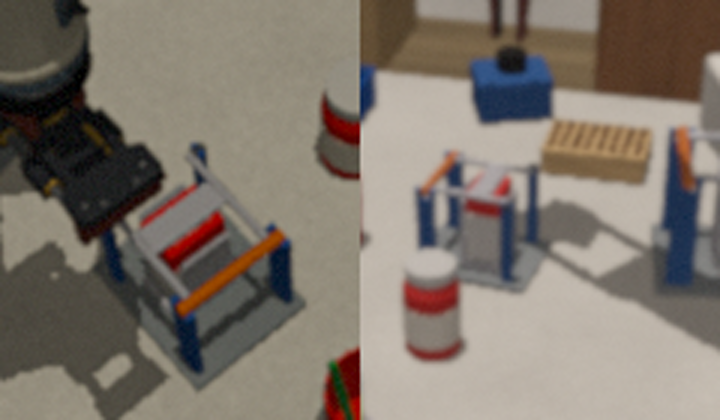

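```bash
python3 - <<'E'
from h import *
def om(f,roi):
    im,c,s=load(f);h=cv2.cvtColor(im,cv2.COLOR_BGR2HSV)
    m=cv2.inRange(h,np.array([5,140,110]),np.array([16,255,255]));x0,y0,x1,y1=roi
    k=np.zeros_like(m);k[y0:y1,x0:x1]=m[y0:y1,x0:x1]
    kk=max(cv2.findContours(k,0,cv2.CHAIN_APPROX_NONE)[0],key=cv2.contourArea)
    r=cv2.minAreaRect(kk);return r,c
R={}
for f,roi in [('w14',(325,40,360,180)),('s14',(215,260,275,320)),('d14',(250,165,280,190))]:
    r,c=om(f,roi);print(f,r);R[f]=(r[0],c)
for a,b in [('w14','s14'),('w14','d14'),('s14','d14')]:
    print(a,b,tri(R[a][1],R[a][0],R[b][1],R[b][0]))
seat=np.array([544.1,-217.7]);yaw=-0.107;ux=np.array([np.cos(yaw),np.sin(yaw)]);H=seat-42*ux
for a in(0,.05,.1):
  X=[*(H+108*np.cos(a)*ux),118+108*np.sin(a)];print(a,np.round(X,1),[proj(R[k][1],X).round(1) for k in R])
# scene overall diff for bystanders
a=cv2.imread('pics/scene0.png');b=cv2.imread('pics/s14.png');cv2.imwrite('pics/full14.png',b)
E
```

```text
w14 ((340.1258239746094, 108.53815460205078), (11.400229454040527, 111.34281158447266), 1.9414864778518677)
s14 ((246.3114776611328, 290.2441711425781), (4.321877956390381, 43.00692367553711), 53.61564636230469)
d14 ((267.4917907714844, 175.9098358154297), (1.4084057807922363, 9.218655586242676), 39.80556869506836)
w14 s14 (array([ 609.17091788, -223.66480792,  118.07903178]), np.float64(5.0548740970439585))
w14 d14 (array([ 606.92361616, -222.11973739,  124.18586621]), np.float64(4.0507217984893815))
s14 d14 (array([ 607.85651106, -227.26509429,  120.416312  ]), np.float64(2.8447261193183793))
0 [ 609.7 -224.7  118. ] [array([339.9, 112.1]), array([247.1, 290.2]), array([266.5, 176.8])]
0.05 [ 609.6 -224.7  123.4] [array([340.8, 111.6]), array([247. , 289.2]), array([266.5, 175.6])]
0.1 [ 609.2 -224.7  128.8] [array([341.4, 111.2]), array([246.7, 288.1]), array([266.6, 174.3])]
```

View pics/full14.png

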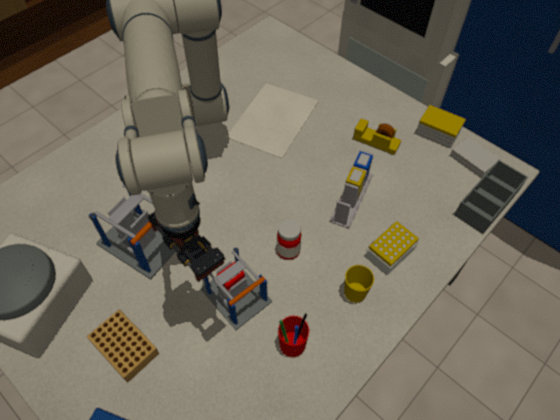

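```bash
python3 - <<'E'
from plant import robot
s=robot.sense();print(s['t'],s['contact_force'],s['joint_velocities'].round(3))
print(robot.hand_in())
E
```

```text
27.8 [-1.11007773  0.04752906 -0.7967006 ] [ 0.005  0.002  0.002 -0.004 -0.001 -0.001]
the job is handed in; nothing more can be done
None
```

The red cassette is in the smaller cradle, fully home, with the bail closed and its orange bar in the catch. The job was handed in at 27.8 s. I took the cassette from the rack by its ±x faces, set it down on the bench and regrasped it by its ±y faces. I then lowered it between the cheeks, swung the bail over from about 2.10 rad, and let go.

**Last checks**
- **Cassette:** it touched the seat floor at the predicted height (TCP 247.4 mm). Measured from above afterwards, its centre was within 0.3 mm of the seat in x and y. The seat itself was located only to about 1 mm.
- **Bail:** the bar stopped dead under about 9 N of downward push. The wrist and scene views then put it at z 118.1 mm, against 118 mm for closed.
- **Bystanders:** I compared the scene before and after by eye only; everything else looks to be where it was. The gripper was well clear, with no contact force above sensor noise.

**Disagreements:** pairing the side view with the other two cameras gave the bar at 120 to 124 mm. The bar is only about 9 pixels long there. For all three camera pairs the rays missed each other by 3 to 5 mm. I relied on the clearer wrist and scene views and the felt stop.

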